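Pack the muddler away and seat the pinned lid

TASK

Pack the muddler away: lay it lengthwise over the clips in the open wooden case and press it down until it is fully home between the sprung rollers. Then take the case's lid from the sloped drying stand and seat it on the case's two dowel pins, the right way round, so that it lies flush on the rim all round. Leave the other things on the worktop standing where they are.

Things in the scene. Friction and masses are not known exactly. Their poses are not given: they have to be found in the camera images.
- muddler_mid (a point): Middle of the loose turned-wood muddler (a bar pestle), which lies on its side on the worktop: 187 mm long along its y axis, 25 mm thick at both ends and about 19 mm here at the middle, which is half-way along and on its axis, 12.5 mm above what it lies on. 80 g. Either end may go to either end of the case.
- case: Open dark wooden case, fixed on rubber feet: 140 mm (x) by 248 mm (y) by 53 mm high, z up, origin on the worktop under its middle. Inside, 124 by 200 mm, well floor 9.5 mm up. Grey felt cradles for the muddler fill y = 60 to 100 mm at either end, leaving a free well 120 mm long between them for the fingers; a spoon lies at x = +40 mm, lower than the muddler.
- muddler_home (a point): Where the muddler's middle must lie in the case: x = -12 mm, y = 0, 33.5 mm above the worktop; y along the channel. In each cradle, 74 mm along y, two sprung steel rollers stand 19 mm apart and give way sideways: a muddler just laid down rests on them about 13 mm too high; pressing it straight down with about 10 N in all snaps it home, where it stays. Lengthwise play 6 mm each way.
- pin_a (a point): Foot of dowel pin A on the case's rim, 53 mm above the worktop: middle of the +y end wall, at 0 mm x and +112 mm y from the case's middle. Both pins are steel, 12 mm thick, 17 mm tall, straight for 8 mm and then tapering to a 4 mm tip. Axes as the case.
- pin_b (a point): Foot of dowel pin B on the case's rim, on the -y end wall, off toward the front: at -35 mm x and -112 mm y from the case's middle. Axes as the case.
- lid_handle (a point): Grip point on the middle of the lid's handle, 34 mm above the lid's underside. Lid: dark wooden board 140 mm (x) by 248 mm (y) by 14 mm, about 0.3 kg, z out of its top. The handle is a solid bar 16 mm wide (x), 100 mm long (y), 32 mm tall on the middle of the top: grip it across its width, along the lid's normal. At first the lid lies on the stand sloping 30 degrees, face to the robot, lower edge (-x) on the lip.
- hole_a (a point): Centre of hole A at the lid's underside: 0 mm x, +112 mm y from the lid's middle. Both holes go through and are 14 mm wide; this one belongs over pin A.
- hole_b (a point): Centre of hole B at the lid's underside: -35 mm x, -112 mm y from the lid's middle. It belongs over pin B; the lid fits only this way round.
- rack: The light wooden drying stand (fixed): about 150 mm (x) by 236 mm (y), about 100 mm high at the back (+x), two rails sloping 30 degrees down to the front (-x), with a lip at the front that stands 10 mm above the rails. Origin at the worktop under its middle.
- jigger: Bystander: steel double jigger, 43 mm wide, 70 mm tall, standing; origin under its foot.
- lemon: Bystander: lemon, 71 x 53 x 51 mm; origin at its underside.
- matchbox: Bystander: red match box, 36 x 53 x 15 mm, lying; origin at its underside.
- cork: Bystander: wine cork, 23 mm wide, 44 mm tall, standing; origin at its foot.

How it is judged:
On the way, in this order (a step that is already met when the one before it is completed fails the run):
1. the muddler is pressed fully home in the case's clips (z of muddler_mid in the frame of muddler_home between -0.004 and 0.003 m and horizontal distance between muddler_mid and muddler_home below 0.012 m and angle between the y axis of muddler_mid and the y axis of muddler_home, either way round below 0.06 rad), for 0.2 s.
2. the lid is seated on both dowel pins, flush on the rim (horizontal distance between hole_a and pin_a below 0.003 m and horizontal distance between hole_b and pin_b below 0.003 m and z of hole_a in the frame of pin_a below 0.0025 m and z of hole_b in the frame of pin_b below 0.0025 m and angle between lid_handle's own z axis and vertical below 0.03 rad), for 0.2 s.
At the end, for the whole second after the job is handed in: The muddler lies parallel to the channel (0.06 rad), its middle within 12 mm of home sideways and at most 3 mm above it; the lid lies level (0.03 rad) on the rim, each hole within 3 mm of its own pin and at most 2.5 mm above the rim (all of step 1 and all of step 2); the robot touches nothing.
It fails at once if a bystander (jigger, lemon, matchbox, cork) is shifted more than 40 mm (distance of any of jigger, lemon, matchbox, cork from where it was at the start of the episode above 0.04 m).
It fails at once if a standing bystander is knocked over (angle between any of jigger, matchbox, cork's own z axis and vertical above 0.6 rad).
It also fails if it takes over 61 s, if anything falls off the work surface, if the arm or the gripper's body presses on something with over 40 N, if the wrist force passes 120 N, or if a joint passes its speed limit or range.

ROBOT

A 7-joint arm with a two-finger parallel gripper is mounted at the origin on a cart in front of the work surface, level with it; the furniture and walls round the work are solid. World frame = base frame: x ahead of the robot, y to its left, z up, the work surface at z = 0. Lengths are in m, angles in rad, forces in N, time in s.
With the tool pointing down it reaches from about 0.425 to 0.825 m from the base axis. Payload 3.6 kg.
Tool frame: the origin (TCP) lies between the finger pads; the fingertips stand 19 mm ahead of it and the grasp point (between the pads) is the TCP; z points along the fingers, y is the direction in which the jaws open and shut (so a half turn about z gives the same grasp; the last joint's range is limited). The gripper opens to 93 mm and grips with 3 to 60 N. Pads are 15 mm wide; open, the fingers measure 128 mm over their backs; the gripper's body (75 mm by 188 mm) begins 65 mm behind the grasp point.
Start: joints at [1.202, 0.615, -0.013, 1.423, 0.008, 1.103, -0.04], TCP at [0.218, -0.612, 0.238] pointing down, gripper open.
Joint ranges: [-3.12, 3.12], [-0.3, 2.06], [-1.34, 1.32], [0.26, 2.42], [-1.36, 4.5], [0.01, 1.98], [-2.84, 2.84]. Speed limits (rad/s): [2.79, 2.79, 3.14, 3.14, 3.14, 3.14, 3.14].

INTERFACE

Orientations are given as a unit quaternion [x, y, z, w].
In Python, from bench import manip, viewer, workorder gives the robot as it stands. The module is installed in compiled form; this text tells all that it offers.
- The arm moves only by the tool servo_tool, never from a script. Its argument "rows" is text: rows parted by semicolons, each of 7 numbers parted by spaces: the turn, a rotation vector about the tool's x, y, z in rad, then the shift along the tool's x, y, z in mm, then the closure in counts, from 0 (fully open) to 255 (shut). A call has 1 to 20 rows; each row shifts and turns the pose as measured when the row begins, along the tool's axes as they then stand; what a row does not reach is not made up. A row lasts 1/12 s, in which the tool goes at most 41.7 mm and 7.16 degrees, less where a joint would pass 70% of its speed; a pose out of reach is approached as far as the arm can. A call is refused whole if a number of a shift passes 41.7 or a number of a turn 0.125, either way. A call with a gripper value outside its range is refused whole. The fingers move at their own pace and stop on an object; "newtons" is the grip in N (left out, the last holds). Time passes only in rows, so rows that do not move let the fingers close. It gives the time, the measured TCP pose, the force and the opening at its end, in the units of the state.
- manip.read_state(): the state, without advancing time (a new reading comes with each control period).
- viewer.camera(name): name is "side" or "top"; returns the picture (480x640x3 uint8, red, green, blue); there is no depth.
- viewer.get_calibration(name): a dict with "intrinsics" (3x3 intrinsics, pixels), "eye" and "rotation" of the camera in the world. Camera axes: x right, y down, z forward; pixel columns grow to the right and rows downward; lengths in m; the calibration is good to about 2 mm. A picture is of the moment at which its call begins. get_calibration takes no time and is no camera call.
- workorder.job_done(): hands the job in, once; it reports no verdict.
The state is a dict: "time": time; "qpos": joint angles; "dq": joint speeds; "joint_efforts": joint torques, N m; "tool_pos": TCP position; "eef_rot": TCP orientation; "force": force on the tool from outside, world axes, zero at the start; "moment": the same for the moment, N m; "grip_width": finger opening in m.
Only numpy, scipy, OpenCV 4.12 (cv2) and the standard library are available. Lean on these libraries where they do the work, as an engineer would, in place of code of your own. Each camera call takes 0.05 s, during which the arm holds its last target. There are 200 camera calls.

## Working session

There is one attempt and no reset: what is moved stays moved. The work goes in short steps, Python scripts to look and compute and a tool call to move; the robot and the scene stay as the last step left them, time stands still between calls to the robot, and variables do not carry over. Pictures are saved under pics/ and viewed, on a budget of 10 in all, crops included, one or two more only if the job needs it, and the job is handed in when it is done.

Besides the shell and the picture viewer there is one more tool, called after "Emit:" as a command line: name --argument value ..., lists and objects as JSON in quotes. servo_tool: Moves the arm, as the interface text tells. Its arguments: {"type":"object","properties":{"rows":{"type":"string"},"newtons":{"type":"number"}},"required":["rows"]}

```bash
mkdir -p pics
python3 - <<'E'
from bench import manip, viewer
import cv2, numpy as np
for n in ("side","top"):
    im=viewer.camera(n); cv2.imwrite(f"pics/{n}0.png",im[:,:,::-1])
    c=viewer.get_calibration(n); print(n,c)
s=manip.read_state(); print(s)
E
```

```text
side {'intrinsics': array([[522.32759336,   0.        , 318.13108014],
       [  0.        , 522.32759336, 244.37416006],
       [  0.        ,   0.        ,   1.        ]]), 'eye': array([0.40862825, 1.06570133, 0.79635196]), 'rotation': array([-0.06063102,  0.88578384, -0.45924203,  0.02841866])}
top {'intrinsics': array([[611.3285573 ,   0.        , 316.31950053],
       [  0.        , 611.3285573 , 235.43094393],
       [  0.        ,   0.        ,   1.        ]]), 'eye': array([0.14897358, 0.04624252, 1.85578379]), 'rotation': array([-0.69267473,  0.71171406, -0.08403425,  0.08125921])}
{'time': 0.1, 'qpos': array([ 1.20251332,  0.61578435, -0.01262131,  1.42471859,  0.00806801,
        1.10340315, -0.04037022]), 'dq': array([ 0.00114917, -0.00163178, -0.0021535 , -0.00345111, -0.00033786,
       -0.00067745,  0.00021335]), 'joint_efforts': array([ 1.48725532e-03, -4.60043228e+01,  2.10136911e-01, -1.66244566e+01,
       -6.11623283e-02,  1.69543864e-02,  1.12260361e-04]), 'tool_pos': array([ 0.21765884, -0.61177108,  0.23662836]), 'eef_rot': array([ 9.85425724e-01,  1.70102500e-01, -1.90562783e-04, -1.11605009e-03]), 'force': array([-0.4718108 , -0.20220233, -0.80951311]), 'moment': array([0.06210025, 0.00742232, 0.01975249]), 'grip_width': 0.09287062916759452}
```

View pics/top0.png

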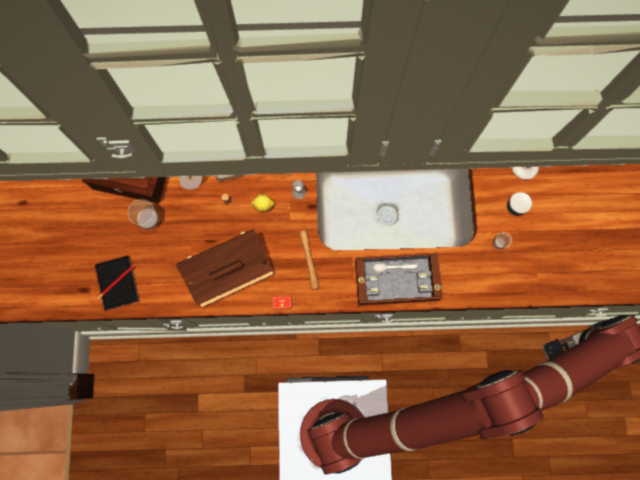

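View pics/side0.png

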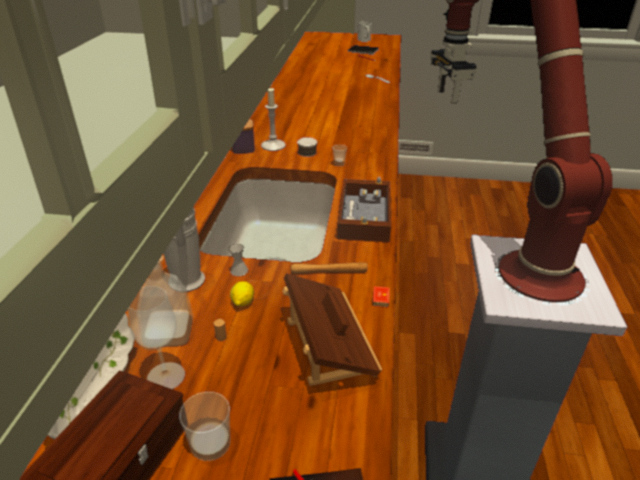

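```bash
cat > h.py <<'E'
import numpy as np, cv2
from bench import manip, viewer
from scipy.spatial.transform import Rotation as R
class Cam:
    def __init__(s,n):
        c=viewer.get_calibration(n); s.K=np.array(c["intrinsics"]); s.e=np.array(c["eye"]); s.R=R.from_quat(c["rotation"]).as_matrix(); s.n=n
    def ray(s,p): return s.R@np.linalg.solve(s.K,[p[0],p[1],1.])
    def plane(s,p,z): d=s.ray(p); return s.e+d*(z-s.e[2])/d[2]
    def proj(s,X): q=s.K@(s.R.T@(np.array(X,float)-s.e)); return q[:2]/q[2]
T=Cam("top"); S=Cam("side")
def tri(pt,ps):
    A=[];b=[]
    for c,p in((T,pt),(S,ps)):
        d=c.ray(p); d/=np.linalg.norm(d); M=np.eye(3)-np.outer(d,d); A.append(M);b.append(M@c.e)
    X=np.linalg.lstsq(np.vstack(A),np.hstack(b),rcond=None)[0]
    return X,T.proj(X)-pt
E
python3 - <<'E'
from h import *
t=cv2.imread("pics/top0.png"); s=cv2.imread("pics/side0.png")
C=np.zeros((600,800,3),np.uint8)
def put(im,x0,y0,x1,y1,k,X,Y):
    c=cv2.resize(im[y0:y1,x0:x1],None,fx=k,fy=k,interpolation=cv2.INTER_CUBIC); C[Y:Y+c.shape[0],X:X+c.shape[1]]=c
put(t,172,226,282,310,4,0,0)      # lid  px/4
put(t,350,248,444,308,3.8,442,0) # case
put(s,280,255,390,387,2,0,336) # lid side
put(s,332,174,396,244,3.7,240,338) 
put(t,295,225,325,295,3.7,500,338)
cv2.imwrite("pics/comp.png",C)
# muddler: side camera and top known pixels
print("mud ends",T.plane((304,232),.0125),T.plane((315,288),.0125))
hsv=cv2.cvtColor(t,cv2.COLOR_BGR2HSV)
E
```

```text
mud ends [0.60076739 0.07082152 0.0125    ] [0.42478937 0.0413646  0.0125    ]
```

View pics/comp.png

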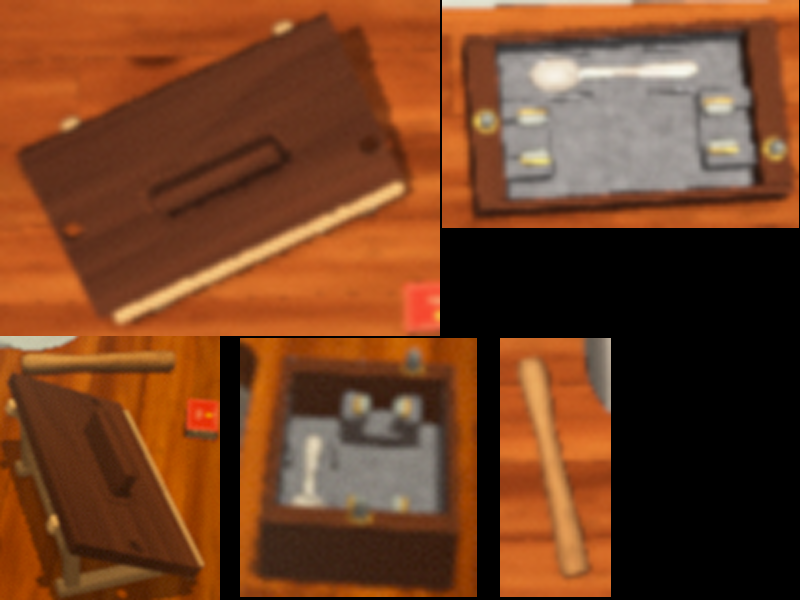

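```bash
cat >> h.py <<'E'
def cr(p,k,x0,y0,X=0,Y=0): return np.array([(p[0]-X+.5)/k-.5+x0,(p[1]-Y+.5)/k-.5+y0])
np.set_printoptions(precision=4,suppress=True)
E
python3 - <<'E'
from h import *
ct=lambda p:cr(p,3.8,350,248,442,0); cs=lambda p:cr(p,3.7,332,174,240,338)
A=T.plane(ct((485,121)),.0615);B=T.plane(ct((775,148)),.0615)
print("pins",A,B,np.linalg.norm(A-B),"want .2267")
print("tri",tri(ct((485,121)),cs((359,510))),tri(ct((775,148)),cs((413,360))))
a=np.arctan2(*(A-B)[1::-1]); 
yaw=np.arctan2((A-B)[1],(A-B)[0])-np.arctan2(.224,.035); Rz=R.from_euler('z',yaw).as_matrix()
c=(A+B)/2-Rz@[-.0175,0,0]; print("case yaw",yaw,"c",c,"home",c+Rz@[-.012,0,0])
for q in [(-70,124),(70,124),(-70,-124),(70,-124)]: # predicted corners in crop
    X=c+Rz@[q[0]/1e3,q[1]/1e3,0]; X[2]=.053; p=T.proj(X); print("corner",q,(p-[350,248]+.5)*3.8+[442,0])
m=lambda p:cr(p,3.7,295,225,500,338)
m1=T.plane(m((533,357)),.0125);m2=T.plane(m((572,577)),.0125);print("mud",m1,m2,np.linalg.norm(m1-m2),(m1+m2)/2,np.arctan2(*(m1-m2)[1::-1]))
lt=lambda p:cr(p,4,172,226); ls=lambda p:cr(p,2,280,255,0,336)
P={}
for n,p,q in [("BL",(20,155),(75,549)),("BR",(325,14),(15,376)),("FL",(108,322),(200,570)),("FR",(410,190),(130,407)),("hA",(71,230),(137,547)),("hR",(288,150),(95,413)),("hL",(150,190),(130,490))]:
    X,r=tri(lt(p),ls(q)); P[n]=X; print(n,X,r)
for i,j in [("BL","BR"),("FL","FR"),("BL","FL"),("BR","FR")]: print(i,j,np.linalg.norm(P[i]-P[j]))
E
```

```text
pins [ 0.4392 -0.0954  0.0615] [ 0.4119 -0.3202  0.0615] 0.2264581158226803 want .2267
tri (array([ 0.44  , -0.0956,  0.0595]), array([ 0.0061, -0.132 ])) (array([ 0.4116, -0.32  ,  0.0627]), array([-0.0024,  0.0569]))
case yaw 0.033949324301995265 c [ 0.4431 -0.2073  0.0615] home [ 0.4311 -0.2077  0.0615]
corner (-70, 124) [476.1819 213.1349]
corner (70, 124) [462.5392  36.7658]
corner (-70, -124) [793.699 193.732]
corner (70, -124) [774.4908  18.059 ]
mud [0.6079 0.072  0.0125] [0.4211 0.0442 0.0125] 0.18889245214462422 [0.5145 0.0581 0.0125] 0.1478863207673046
BL [0.4909 0.4429 0.1031] [-0.0105  0.194 ]
BR [0.587  0.2197 0.11  ] [0.0262 0.8652]
FL [0.3775 0.3897 0.033 ] [ 0.0437 -0.2904]
FR [0.4678 0.1637 0.0346] [-0.0434  0.7494]
hA [0.4387 0.4098 0.0777] [-0.0264  0.2616]
hR [0.4939 0.2488 0.0931] [ 0.0232 -0.7005]
hL [0.4576 0.3504 0.0914] [-0.2225  2.577 ]
BL BR 0.24310605953786207
FL FR 0.24337953830080813
BL FL 0.14348684006336124
BR FR 0.1518224536860647
```

Emit:
servo_tool --rows "0 0 0.097 0 0 0 0;0 0 0.097 0 0 0 0;0 0 0 20 -31 0 0;0 0 0 20 -31 0 0;0 0 0 20 -31 0 0;0 0 0 20 -31 0 0;0 0 0 20 -31 0 0;0 0 0 20 -31 0 0;0 0 0 20 -31 0 0;0 0 0 20 -31 0 0;0 0 0 20 -31 0 0;0 0 0 20 -31 0 0;0 0 0 20 -31 0 0;0 0 0 20 -31 0 0;0 0 0 20 -31 0 0;0 0 0 20 -31 0 0;0 0 0 20 -31 0 0;0 0 0 20 -31 0 0;0 0 0 20 -31 0 0;0 0 0 20 -31 0 0" --newtons 40

```text
time: 1.77
tool_pos: [0.5026, 0.0095, 0.2278]
eef_rot: [0.998, 0.058, -0.008, -0.004]
force: [0.8, -0.6, -0.1]
grip_width: 0.0926
```

```bash
cat >> h.py <<'E'
def delta(pos,ax,down=(0,0,-1)):
    """shift (mm, tool axes now) and turn (tool axes) to a target: tool z along down, tool x nearest to ax (either sign)"""
    s=manip.read_state(); M=R.from_quat(s["eef_rot"]).as_matrix()
    z=np.array(down,float);z/=np.linalg.norm(z); x=np.array(ax,float); x-=z*(x@z); x/=np.linalg.norm(x)
    if x@M[:,0]<0: x=-x
    G=np.c_[x,np.cross(z,x),z]
    d=np.array(pos)-s["tool_pos"]
    print("t",round(s["time"],2),"pos",s["tool_pos"],"F",s["force"],"w",s["grip_width"],"q",s["qpos"])
    print("turn",R.from_matrix(M.T@G).as_rotvec(),"shift now-axes",1e3*M.T@d,"shift target-axes",1e3*G.T@d)
E
cat > lid.py <<'E'
from h import *
E
python3 - <<'E'
from h import *
delta([.5145,.058,.12],[np.cos(.148),np.sin(.148),0])
E
```

```text
t 1.77 pos [0.5026 0.0095 0.2278] F [ 0.8354 -0.6476 -0.0769] w 0.09258411488181677 q [ 0.003   0.4078 -0.0865  1.8413  0.0337  0.9102 -1.5525]
turn [-0.0085  0.0157 -0.0321] shift now-axes [ 19.1257 -45.8733 107.8805] shift target-axes [ 18.9122 -46.1792 107.7876]
```

Emit:
servo_tool --rows "-0.0085 0.0157 -0.032 5 -12 20 0;0 0 0 5 -12 25 0;0 0 0 5 -12 25 0;0 0 0 4 -10 25 0;0 0 0 0 0 0 0;0 0 0 0 0 0 0"

```text
time: 2.27
tool_pos: [0.5192, 0.0742, 0.1299]
eef_rot: [0.996, 0.085, 0.004, -0.003]
force: [0.5, 0.3, 1.0]
grip_width: 0.0931
```

Run:
```python
from h import *
delta([.5145,.058,.0215],[np.cos(.148),np.sin(.148),0])
cv2.imwrite("pics/s1.png",cv2.resize(viewer.camera("side")[210:330,230:410,::-1],None,fx=4,fy=4,interpolation=cv2.INTER_CUBIC))
```

```text
t 2.27 pos [0.5192 0.0742 0.1299] F [0.4957 0.2774 0.9505] w 0.09305834371840832 q [-0.1186  0.5604 -0.0918  1.9146  0.0701  0.6618 -1.6529]
turn [-0.0059 -0.0077  0.0213] shift now-axes [ -8.1992  15.7603 108.2158] shift target-axes [ -7.037   15.2794 108.3665]
```

View pics/s1.png

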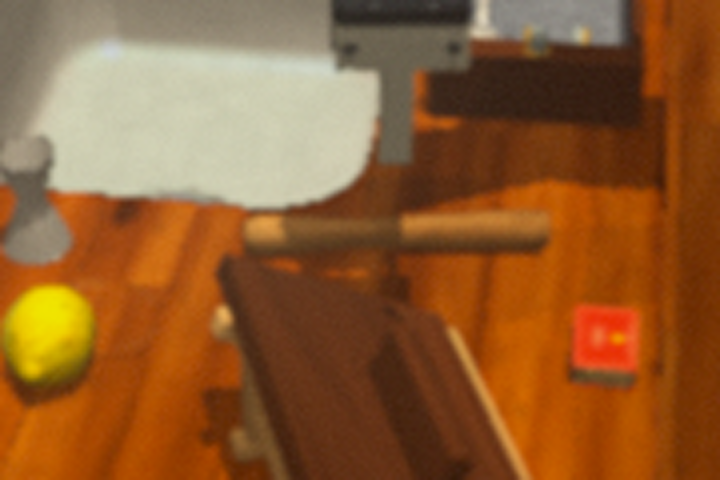

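Emit:
servo_tool --rows "-0.006 -0.008 0.02 -4 7 10 0;0 0 0 -3 6 20 0;0 0 0 0 0 25 0;0 0 0 0 0 20 0;0 0 0 0 0 5 0;0 0 0 0 0 0 0;0 0 0 0 0 0 0"

```text
time: 2.9
tool_pos: [0.5196, 0.0489, 0.0547]
eef_rot: [0.998, 0.065, 0.007, 0.003]
force: [0.3, 0.2, -0.9]
grip_width: 0.0929
```

Run:
```python
from h import *
delta([.5145,.058,.0215],[np.cos(.148),np.sin(.148),0])
```

```text
t 2.9 pos [0.5196 0.0489 0.0547] F [ 0.2935  0.229  -0.8916] w 0.09287843725827806 q [-0.1042  0.6781 -0.0543  1.9816  0.0923  0.4707 -1.6692]
turn [ 0.0076 -0.0137 -0.0181] shift now-axes [-4.3172 -9.9494 33.058 ] shift target-axes [-3.6861 -9.7693 33.1879]
```

Emit:
servo_tool --rows "0.007 -0.012 -0.015 -3 -4 8 0;0 0 0 0 -3 10 0;0 0 0 0 0 8 0;0 0 0 0 0 2 0;0 0 0 0 0 0 0;0 0 0 0 0 0 0"

```text
time: 3.4
tool_pos: [0.5184, 0.0557, 0.0277]
eef_rot: [0.997, 0.072, 0.004, -0.0]
force: [-0.7, -0.7, -0.4]
grip_width: 0.0931
```

Run:
```python
from h import *
delta([.5145,.058,.0215],[np.cos(.148),np.sin(.148),0])
```

```text
t 3.4 pos [0.5184 0.0557 0.0277] F [-0.6603 -0.6989 -0.4453] w 0.0930723175240638 q [-0.1109  0.7273 -0.0583  1.9904  0.0961  0.418  -1.6677]
turn [ 0.0002 -0.0084 -0.0029] shift now-axes [-3.6178 -2.8042  6.217 ] shift target-axes [-3.5573 -2.8138  6.2476]
```

Lower to grip height and close.

Emit:
servo_tool --rows "0 -0.007 0 -3 -2 4 0;0 0 0 0 0 2 0;0 0 0 0 0 0 0;0 0 0 0 0 0 255;0 0 0 0 0 0 255;0 0 0 0 0 0 255;0 0 0 0 0 0 255;0 0 0 0 0 0 255;0 0 0 0 0 0 255;0 0 0 0 0 0 255;0 0 0 0 0 0 255;0 0 0 0 0 0 255"

```text
time: 4.4
tool_pos: [0.5156, 0.0577, 0.022]
eef_rot: [0.997, 0.073, 0.001, 0.0]
force: [0.4, -0.3, -0.3]
grip_width: 0.0377
```

Emit:
servo_tool --rows "0 0 0 0 0 0 255;0 0 0 0 0 0 255;0 0 0 0 0 0 255;0 0 0 0 0 0 255;0 0 0 0 0 0 255;0 0 0 0 0 0 255"

```text
time: 4.9
tool_pos: [0.5157, 0.0577, 0.0221]
eef_rot: [0.997, 0.072, 0.001, -0.0]
force: [0.8, -0.6, 0.3]
grip_width: 0.017
```

Emit:
servo_tool --rows "0 0 0 0 0 -3 255;0 0 0 0 0 -5 255;0 0 0 0 0 -10 255;0 0 0 0 0 -20 255;0 0 0 0 0 -25 255;0 0 0 0 0 -25 255;0 0 0 0 0 -25 255;0 0 0 0 0 -15 255;0 0 -0.1 0 0 0 255;0 0 -0.12 0 0 0 255;0 0 -0.12 0 0 0 255;0 0 -0.12 0 0 0 255;0 0 -0.12 0 0 0 255;0 0 -0.12 0 0 0 255;0 0 -0.12 0 0 0 255;0 0 -0.12 0 0 0 255;0 0 -0.12 0 0 0 255;0 0 -0.12 0 0 0 255;0 0 -0.12 0 0 0 255;0 0 -0.1 0 0 0 255"

```text
time: 6.57
tool_pos: [0.5128, 0.0552, 0.1731]
eef_rot: [0.695, 0.719, 0.002, 0.008]
force: [0.6, 0.4, -0.9]
grip_width: 0.017
```

```bash
cat >> h.py <<'E'
CY=np.array([-np.sin(.034),np.cos(.034),0]); C0=np.array([.4431,-.2073,0]); CX=np.array([np.cos(.034),np.sin(.034),0]); HOME=C0-.012*CX
E
python3 - <<'E'
from h import *
delta(HOME+[0,0,.16],CY)
E
```

```text
t 6.57 pos [0.5128 0.0552 0.1731] F [ 0.58    0.4063 -0.916 ] w 0.01703891249351116 q [ 0.1866  0.5264 -0.5063  1.8904  0.3617  0.802  -0.4817]
turn [ 0.0141  0.0081 -0.0011] shift now-axes [-259.966   -90.4686   13.8995] shift target-axes [-259.9742  -90.5665   13.0835]
```

Emit:
servo_tool --rows "0.014 0.008 0 -10 -4 0 255;0 0 0 -22 -8 0 255;0 0 0 -25 -9 0 255;0 0 0 -25 -9 0 255;0 0 0 -25 -9 0 255;0 0 0 -25 -9 0 255;0 0 0 -25 -9 0 255;0 0 0 -25 -9 0 255;0 0 0 -25 -8 0 255;0 0 0 -20 -7 0 255;0 0 0 -10 -3 0 255;0 0 0 -5 -1 0 255;0 0 0 0 0 0 255;0 0 0 0 0 0 255"

```text
time: 7.73
tool_pos: [0.4305, -0.203, 0.1836]
eef_rot: [0.694, 0.72, -0.002, 0.006]
force: [-0.0, 0.3, -1.0]
grip_width: 0.0168
```

Run:
```python
from h import *
delta(HOME+[0,0,.10],CY)
C=np.zeros((600,800,3),np.uint8)
t=viewer.camera("top")[:,:,::-1]; s=viewer.camera("side")[:,:,::-1]
C[:400,:480]=cv2.resize(t[220:320,340:460],None,fx=4,fy=4,interpolation=cv2.INTER_CUBIC)
C[:600,480:]=cv2.resize(s[100:250,320:400],None,fx=4,fy=4,interpolation=cv2.INTER_CUBIC)
cv2.imwrite("pics/s2.png",C)
```

```text
t 7.73 pos [ 0.4305 -0.203   0.1836] F [-0.0428  0.2951 -0.9972] w 0.016823342502480625 q [ 0.7664  0.4616 -0.534   1.9776  0.3416  0.7801  0.0704]
turn [0.0055 0.0114 0.0023] shift now-axes [-3.7362 -0.0696 83.6594] shift target-axes [-4.6886  0.3982 83.6106]
```

View pics/s2.png

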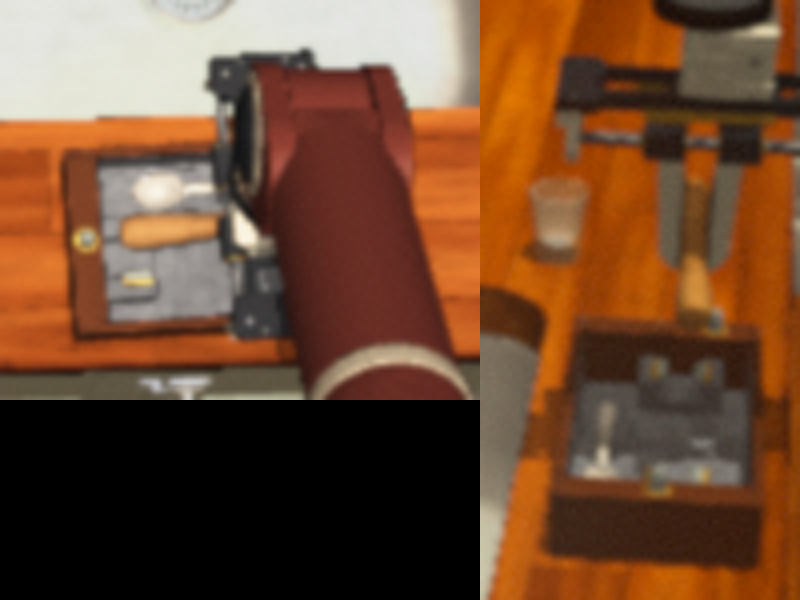

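Run:
```python
from h import *
X,r=tri(cr((120,231),4,340,220),cr((691,313),4,320,100,480,0)); print(X,r)
p=manip.read_state()["tool_pos"]; d=X-p; print("from TCP along case y",d@CY,"x",d@CX,"z",d[2])
print(T.plane(cr((120,231),4,340,220),.174))
```

```text
[ 0.426  -0.1107  0.177 ] [ 0.0039 -0.0931]
from TCP along case y 0.09166949397471094 x -0.0017379263077970284 z -0.00645809732686356
[ 0.4263 -0.111   0.174 ]
```

Emit:
servo_tool --rows "0.005 0.01 0.002 -3 0 10 255;0 0 0 -1 0 20 255;0 0 0 0 0 25 255;0 0 0 0 0 20 255;0 0 0 0 0 10 255;0 0 0 0 0 4 255;0 0 0 0 0 0 255;0 0 0 0 0 0 255"

```text
time: 8.5
tool_pos: [0.4358, -0.2001, 0.0888]
eef_rot: [0.689, 0.724, 0.002, -0.0]
force: [0.1, -0.1, -0.9]
grip_width: 0.0174
```

Run:
```python
from h import *
delta(HOME+[0,0,.043],CY)
```

```text
t 8.5 pos [ 0.4358 -0.2001  0.0888] F [ 0.0606 -0.1462 -0.945 ] w 0.01742108929533223 q [ 0.6824  0.6155 -0.4357  2.0565  0.4647  0.5627 -0.0322]
turn [ 0.0031 -0.0039  0.0153] shift now-axes [-7.548  -5.1757 45.7355] shift target-axes [-7.4477 -4.9182 45.7803]
```

Emit:
servo_tool --rows "0.003 -0.004 0.015 -4 -3 5 255;0 0 0 -2 -1 8 255;0 0 0 0 0 5 255;0 0 0 0 0 0 255;0 0 0 0 0 0 255"

```text
time: 8.92
tool_pos: [0.4335, -0.2074, 0.0709]
eef_rot: [0.695, 0.719, 0.001, 0.002]
force: [0.8, -0.2, -0.8]
grip_width: 0.0174
```

Run:
```python
from h import *
delta(HOME+[0,0,.043],CY)
```

```text
t 8.92 pos [ 0.4335 -0.2074  0.0709] F [ 0.8251 -0.2189 -0.7881] w 0.01744669996694529 q [ 0.6683  0.6431 -0.3979  2.0699  0.4932  0.5145 -0.0598]
turn [ 0.0044  0.0024 -0.0012] shift now-axes [-0.1827 -2.573  27.8676] shift target-axes [-0.2476 -2.4515 27.8781]
```

Emit:
servo_tool --rows "0.004 0.002 0 1 -2 5 255;0 0 0 0 0 6 255;0 0 0 0 0 4 255;0 0 0 0 0 3 255;0 0 0 0 0 3 255;0 0 0 0 0 3 255"

```text
time: 9.42
tool_pos: [0.4329, -0.2071, 0.0473]
eef_rot: [0.697, 0.718, 0.0, 0.002]
force: [-0.1, -0.0, 2.2]
grip_width: 0.0169
```

Run:
```python
from h import *
delta(HOME+[0,0,.043],CY)
```

```text
t 9.42 pos [ 0.4329 -0.2071  0.0473] F [-0.0595 -0.0067  2.2022] w 0.016949417615743232 q [ 0.6385  0.6821 -0.3557  2.0862  0.5264  0.4547 -0.0928]
turn [ 0.0038  0.0029 -0.0044] shift now-axes [-0.5208 -1.7941  4.2551] shift target-axes [-0.5252 -1.78    4.2604]
```

Emit:
servo_tool --rows "0.003 0.003 0 0 -1 4 255;0 0 0 0 0 4 255;0 0 0 0 0 4 255;0 0 0 0 0 4 255"

```text
time: 9.75
tool_pos: [0.4327, -0.207, 0.041]
eef_rot: [0.695, 0.719, -0.003, 0.004]
force: [-9.5, 2.5, 46.3]
grip_width: 0.017
```

Emit:
servo_tool --rows "0 0 0 0 0 -1 255;0 0 0 0 0 0 130;0 0 0 0 0 0 130;0 0 0 0 0 0 130;0 0 0 0 0 0 130;0 0 0 0 0 0 130;0 0 0 0 0 0 130;0 0 0 0 0 -5 130;0 0 0 0 0 -10 130;0 0 0 0 0 -25 130;0 0 0 0 0 -30 130;0 0 0 0 0 -30 130;0 0 0 0 0 -30 130;0 0 0 20 0 -30 130;0 0 0 40 0 0 130;0 0 0 40 0 0 130;0 0 0 40 0 0 130;0 0 0 40 0 0 130;0 0 0 10 0 0 130"

```text
time: 11.33
tool_pos: [0.4274, -0.0131, 0.2095]
eef_rot: [0.7, 0.714, -0.001, 0.004]
force: [0.1, 0.3, 0.2]
grip_width: 0.0456
```

```bash
cat > lid.py <<'E'
from h import *
# Kabsch fit of lid frame (origin underside middle) to the measured points
Q=np.array([[70,124,14],[70,-124,14],[-70,124,14],[-70,-124,14],[0,112,14]])/1e3
P=np.array([[.4909,.4429,.1031],[.587,.2197,.110],[.3775,.3897,.033],[.4678,.1637,.0346],[.4387,.4098,.0777]])
rot,rs=R.align_vectors(P-P.mean(0),Q-Q.mean(0)); ML=rot.as_matrix(); OL=P.mean(0)-ML@Q.mean(0)
if __name__=="__main__":
    print("euler zyx",rot.as_euler("ZYX"),"resid",rs,"origin",OL,"grip pt",OL+ML@[0,0,.037]); print(ML)
    print("pred px errs",[(T.proj(OL+ML@q)-T.proj(p)) for q,p in zip(Q,P)])
E
python3 lid.py
python3 - <<'E'
from h import *
delta(HOME+[0,0,.043],CY)
C=np.zeros((600,800,3),np.uint8)
t=viewer.camera("top")[:,:,::-1]; s=viewer.camera("side")[:,:,::-1]
C[:300,:480]=cv2.resize(t[240:315,340:460],None,fx=4,fy=4,interpolation=cv2.INTER_CUBIC)
C[:400,480:]=cv2.resize(s[160:260,320:400],None,fx=4,fy=4,interpolation=cv2.INTER_CUBIC)
C[300:600,:480]=cv2.resize(t[225:315,166:286],(480,300),interpolation=cv2.INTER_CUBIC)
cv2.imwrite("pics/s3.png",C)
E
```

```text
euler zyx [ 0.4044 -0.5158 -0.0112] resid 0.013758674204332426 origin [0.4875 0.3071 0.0597] grip pt [0.4705 0.3003 0.0919]
[[ 0.7997 -0.3884 -0.4578]
 [ 0.3423  0.9215 -0.1838]
 [ 0.4932 -0.0097  0.8698]]
pred px errs [array([-0.1235,  0.5384]), array([1.9443, 0.7319]), array([-1.9227,  0.1065]), array([-0.9711, -1.9901]), array([1.1692, 0.7218])]
t 11.33 pos [ 0.4274 -0.0131  0.2095] F [0.0528 0.2564 0.1975] w 0.045595260546471804 q [ 0.4192  0.3622 -0.592   2.0561  0.29    0.8001 -0.3264]
turn [ 0.0029  0.0072 -0.0137] shift now-axes [-193.4319   -0.7314  167.9033] shift target-axes [-194.619    -2.9102  166.5021]
```

View pics/s3.png

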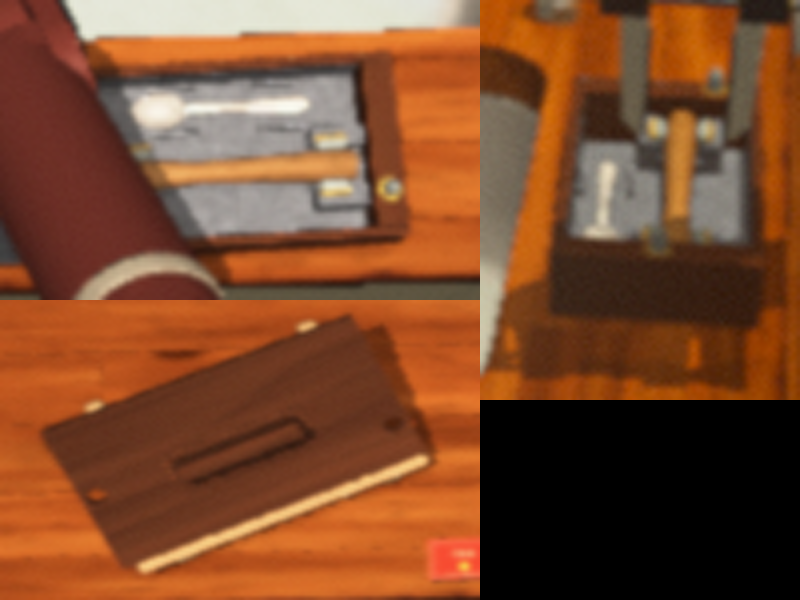

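```bash
cat > lid.py <<'E'
from h import *
from scipy.optimize import least_squares
lt=lambda p:cr(p,4,172,226); ls=lambda p:cr(p,2,280,255,0,336)
O=[(T,(0,112,14),lt((71,230))),(T,(-35,-112,14),lt((370,144))),(S,(0,112,14),ls((137,547))),
 (T,(70,124,14),lt((20,155))),(T,(70,-124,14),lt((325,14))),(S,(70,124,14),ls((75,549))),(S,(70,-124,14),ls((15,376))),(S,(-70,124,14),ls((200,570))),
 (T,(8,-50,46),lt((272,139))),(T,(-8,-50,46),lt((287,158)))]
def pose(v): return R.from_euler("ZY",[v[3],-np.pi/6]).as_matrix(),v[:3]
def f(v): M,o=pose(v); return np.hstack([c.proj(o+M@(np.array(q)/1e3))-p for c,q,p in O])
sol=least_squares(f,[.4875,.3071,.06,.4],loss="soft_l1"); ML,OL=pose(sol.x)
if __name__=="__main__":
    print(sol.x,"grip",OL+ML@[0,0,.037]); print(sol.fun.reshape(-1,2))
    X,r=tri(cr((358,163),4,340,240),cr((681,112),4,320,160,480,0)); d=X-C0; print("muddler -y end top",X,r,"case frame",d@CX,d@CY)
    delta(OL+ML@[0,0,.117],ML[:,1],-ML[:,2])
E
python3 lid.py
```

```text
[0.4907 0.3094 0.0615 0.4175] grip [0.4738 0.3019 0.0935]
[[ 0.5436  0.3808]
 [-0.0667 -0.0215]
 [-0.6013  1.0714]
 [-1.0108  0.3435]
 [ 0.6998 -0.0277]
 [ 0.3875 -1.4511]
 [-2.3896 -0.465 ]
 [-0.0342  0.3587]
 [ 0.651   0.5349]
 [-0.8539  0.5144]]
muddler -y end top [ 0.4341 -0.3008  0.0442] [ 0.0037 -0.1022] case frame -0.012181782741183492 -0.09315796601279125
t 11.43 pos [ 0.4276 -0.0168  0.209 ] F [ 0.4929 -1.0523  0.6246] w 0.04592377910863245 q [ 0.4227  0.3632 -0.5878  2.0554  0.292   0.801  -0.3225]
turn [-0.5169  0.1142 -0.3876] shift now-axes [302.7246  15.1028  43.3089] shift target-axes [272.6001  90.7874 105.796 ]
```

Emit:
servo_tool --rows "-0.086 0.019 -0.065 0 0 0 0;-0.086 0.019 -0.065 0 0 0 0;-0.086 0.019 -0.065 0 0 0 0;-0.086 0.019 -0.065 0 0 0 0;-0.086 0.019 -0.065 0 0 0 0;-0.086 0.019 -0.065 0 0 0 0;0 0 0 15 5 0 0;0 0 0 22 8 0 0;0 0 0 25 8 0 0;0 0 0 25 8 0 0;0 0 0 25 8 0 0;0 0 0 25 8 0 0;0 0 0 25 8 0 0;0 0 0 25 8 0 0;0 0 0 25 8 0 0;0 0 0 20 7 0 0;0 0 0 10 4 0 0;0 0 0 0 0 0 0;0 0 0 0 0 0 0"

```text
time: 13.02
tool_pos: [0.417, 0.1474, 0.2414]
eef_rot: [0.55, 0.794, 0.207, 0.157]
force: [1.1, 0.0, -0.9]
grip_width: 0.0931
```

```bash
python3 lid.py | tail -2
```

```text
t 13.02 pos [0.417  0.1474 0.2414] F [ 1.0641  0.0305 -0.889 ] w 0.09308743980589912 q [-0.4741  0.13    0.0551  2.3818  0.3971  0.1152 -0.4444]
turn [ 0.0014  0.0497 -0.0444] shift now-axes [124.338   19.7256  99.3682] shift target-axes [118.2508  25.2563 105.3657]
```

Emit:
servo_tool --rows "0 0.025 -0.022 12 4 8 0;0 0.025 -0.022 15 4 10 0;0 0 0 20 4 10 0;0 0 0 20 4 10 0;0 0 0 20 3 8 0;0 0 0 15 3 5 0;0 0 0 6 0 0 0;0 0 0 0 0 0 0;0 0 0 0 0 0 0"

```text
time: 13.77
tool_pos: [0.4284, 0.2374, 0.2036]
eef_rot: [0.548, 0.797, 0.208, 0.147]
force: [-1.0, -1.3, 0.2]
grip_width: 0.0929
```

```bash
python3 lid.py | tail -2
```

```text
t 13.77 pos [0.4284 0.2374 0.2036] F [-0.9954 -1.3213  0.1831] w 0.09286682295356484 q [-0.9237  0.2966  0.3704  2.3303  0.3836  0.033  -0.6088]
turn [-0.0077  0.0316 -0.0422] shift now-axes [42.1875  2.1329 47.8346] shift target-axes [40.5367  3.5034 49.1628]
```

Emit:
servo_tool --rows "0 0.015 -0.02 8 0 0 0;0 0.015 -0.02 12 1 0 0;0 0 0 10 1 0 0;0 0 0 5 1 5 0;0 0 0 0 0 5 0;0 0 0 0 0 0 0"

```text
time: 14.27
tool_pos: [0.4256, 0.2648, 0.1957]
eef_rot: [0.534, 0.806, 0.212, 0.14]
force: [0.4, 0.1, 0.3]
grip_width: 0.0929
```

```bash
python3 lid.py | tail -2
```

```text
t 14.27 pos [0.4256 0.2648 0.1957] F [0.4359 0.0844 0.2708] w 0.09288941909261704 q [-0.9528  0.3281  0.3532  2.3123  0.3847  0.0208 -0.628 ]
turn [-0.0096  0.0083 -0.0149] shift now-axes [14.6617  0.2264 37.9273] shift target-axes [14.3453  0.0781 38.0487]
```

Emit:
servo_tool --rows "0 0.008 -0.01 6 0 5 0;0 0 0 6 0 6 0;0 0 0 0 0 8 0;0 0 0 0 0 8 0;0 0 0 0 0 0 0;0 0 0 0 0 0 0"

```text
time: 14.77
tool_pos: [0.4363, 0.2828, 0.1779]
eef_rot: [0.531, 0.811, 0.206, 0.135]
force: [0.3, 0.7, 0.3]
grip_width: 0.093
```

```bash
python3 lid.py | tail -2
```

```text
t 14.77 pos [0.4363 0.2828 0.1779] F [0.3377 0.7004 0.3275] w 0.09300113335738902 q [-0.9198  0.3859  0.3029  2.2763  0.6464  0.014  -0.8988]
turn [-0.0254  0.0033 -0.0053] shift now-axes [ 2.2518 -5.4138 14.2615] shift target-axes [ 2.2341 -5.7629 14.1268]
```

Emit:
servo_tool --rows "-0.025 0 0 2 -2 0 0;-0.025 0 0 0 -2 0 0;-0.025 0 0 0 0 0 0;-0.025 0 0 0 0 0 0;0 0 0 0 0 0 0"

```text
time: 15.18
tool_pos: [0.4373, 0.2869, 0.1922]
eef_rot: [0.529, 0.807, 0.219, 0.147]
force: [-0.1, 0.1, 0.3]
grip_width: 0.0929
```

```bash
python3 lid.py | tail -2
```

```text
t 15.18 pos [0.4373 0.2869 0.1922] F [-0.0795  0.0713  0.3142] w 0.09292376816799623 q [-0.983   0.3651  0.361   2.2796  1.3833  0.0138 -1.6466]
turn [ 0.0098  0.0092 -0.0046] shift now-axes [ -0.8994 -15.336   25.0768] shift target-axes [ -1.0606 -15.0948  25.2164]
```

Emit:
servo_tool --rows "0 0.005 0 0 -4 4 0;0 0 0 0 -4 5 0;0 0 0 0 -4 5 0;0 0 0 0 -2 5 0;0 0 0 0 0 4 0;0 0 0 0 0 0 0;0 0 0 0 0 0 0"

```text
time: 15.77
tool_pos: [0.4361, 0.2852, 0.1698]
eef_rot: [0.529, 0.809, 0.213, 0.143]
force: [0.2, 0.5, -0.7]
grip_width: 0.0929
```

```bash
python3 lid.py | tail -2
```

```text
t 15.77 pos [0.4361 0.2852 0.1698] F [ 0.2427  0.5147 -0.6529] w 0.09291553742116948 q [-0.7162  0.3929  0.0128  2.293   1.8638  0.1514 -2.1228]
turn [-0.0036  0.0084 -0.0024] shift now-axes [ 0.0653 -2.3466  6.741 ] shift target-axes [ 0.0142 -2.3708  6.7329]
```

Emit:
servo_tool --rows "-0.003 0.008 0 0 -2 6 0;0 0 0 0 0 8 0;0 0 0 0 0 8 0;0 0 0 0 0 8 0;0 0 0 0 0 4 0;0 0 0 0 0 0 0;0 0 0 0 0 0 0"

```text
time: 16.35
tool_pos: [0.4502, 0.2897, 0.1387]
eef_rot: [0.528, 0.809, 0.215, 0.142]
force: [-0.4, 0.5, -0.4]
grip_width: 0.0931
```

```bash
sed -i 's/\.117\]/.037]/' lid.py; python3 lid.py | tail -2
python3 - <<'E'
from h import *
C=np.zeros((480,800,3),np.uint8)
t=viewer.camera("top")[:,:,::-1]; s=viewer.camera("side")[:,:,::-1]
C[:,:440]=cv2.resize(t[220:316,180:268],None,fx=5,fy=5,interpolation=cv2.INTER_CUBIC)
C[:,440:]=cv2.resize(s[255:387,285:384],(360,480),interpolation=cv2.INTER_CUBIC)
cv2.imwrite("pics/s4.png",C)
E
```

```text
t 16.35 pos [0.4502 0.2897 0.1387] F [-0.4153  0.4509 -0.409 ] w 0.09310359676676708 q [-0.5554  0.4804 -0.1856  2.2868  2.0673  0.2601 -2.3064]
turn [-0.003   0.0045 -0.0017] shift now-axes [ 1.771   0.5588 52.4214] shift target-axes [ 1.5322  0.4042 52.4304]
```

View pics/s4.png

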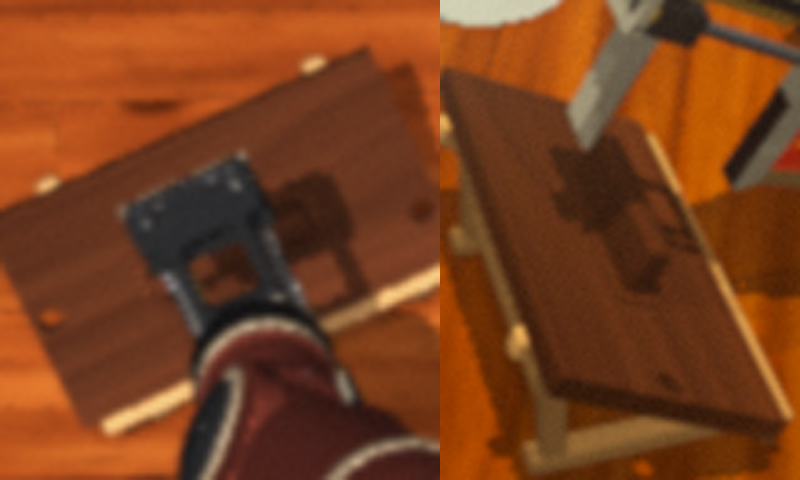

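Emit:
servo_tool --rows "-0.003 0.004 -0.002 1 0 8 0;0 0 0 0 0 9 0;0 0 0 0 0 9 0;0 0 0 0 0 8 0;0 0 0 0 0 6 0;0 0 0 0 0 2 0;0 0 0 0 0 0 0;0 0 0 0 0 0 0"

```text
time: 17.12
tool_pos: [0.4704, 0.3005, 0.101]
eef_rot: [0.526, 0.81, 0.218, 0.142]
force: [-0.1, -0.1, -0.4]
grip_width: 0.0929
```

```bash
python3 lid.py | tail -2
```

```text
t 17.12 pos [0.4704 0.3005 0.101 ] F [-0.0636 -0.0644 -0.4301] w 0.09287899789375637 q [-0.4726  0.5937 -0.2924  2.2609  2.1952  0.3607 -2.4047]
turn [0.0023 0.0007 0.0019] shift now-axes [-0.061  -0.5311  8.2826] shift target-axes [-0.0675 -0.5123  8.2837]
```

Emit:
servo_tool --rows "0 0 0 0 0 4 0;0 0 0 0 0 3 0;0 0 0 0 0 0 0;0 0 0 0 0 0 0;0 0 0 0 0 0 255;0 0 0 0 0 0 255;0 0 0 0 0 0 255;0 0 0 0 0 0 255;0 0 0 0 0 0 255;0 0 0 0 0 0 255;0 0 0 0 0 0 255;0 0 0 0 0 0 255;0 0 0 0 0 0 255;0 0 0 0 0 0 255;0 0 0 0 0 0 255;0 0 0 0 0 0 255;0 0 0 0 0 0 255;0 0 0 0 0 0 255;0 0 0 0 0 0 255;0 0 0 0 0 0 255" --newtons 60

```text
time: 18.78
tool_pos: [0.4738, 0.3023, 0.0957]
eef_rot: [0.526, 0.809, 0.218, 0.142]
force: [-0.1, 0.1, 1.4]
grip_width: 0.0156
```

```bash
python3 lid.py | tail -2
```

```text
t 18.78 pos [0.4738 0.3023 0.0957] F [-0.0827  0.1152  1.4273] w 0.015644762706397555 q [-0.4651  0.6097 -0.3023  2.2554  2.2085  0.3736 -2.4151]
turn [0.0039 0.0004 0.0004] shift now-axes [-0.372  -1.2079  1.8374] shift target-axes [-0.3732 -1.2006  1.842 ]
```

Emit:
servo_tool --rows "0 0 0 0 0 -2 255;0 0 0 0 0 -4 255;0 0 0 0 0 -6 255;0 0 0 0 0 -8 255;0 0 0 0 0 -8 255;0 0 0 0 0 -8 255;0 0 0 0 0 -8 255;0 0 0 0 0 -8 255;0 0 0 0 0 -6 255;0 0 0 0 0 -3 255;0 0 0 0 0 0 255;0 0 0 0 0 0 255"

```text
time: 19.78
tool_pos: [0.4359, 0.2863, 0.1515]
eef_rot: [0.525, 0.812, 0.215, 0.138]
force: [0.0, 0.1, -4.0]
grip_width: 0.0158
```

Run:
```python
from h import *
delta([.46,.25,.22],CY)
```

```text
t 19.78 pos [0.4359 0.2863 0.1515] F [ 0.0185  0.0869 -4.0098] w 0.015833921135976994 q [-0.5917  0.436  -0.1462  2.3067  2.0231  0.2228 -2.2678]
turn [ 0.5091 -0.1014  0.38  ] shift now-axes [-42.8755  39.9478 -56.116 ] shift target-axes [-37.0652  22.8292 -68.47  ]
```

Emit:
servo_tool --rows "0 0 0 0 4 -7 255;0 0 0 0 6 -10 255;0 0 0 0 6 -10 255;0 0 0 0 6 -10 255;0 0 0 0 5 -8 255;0 0 0 0 3 -4 255;0.03 -0.006 0.02 0 0 0 255;0.05 -0.01 0.04 0 0 0 255;0.06 -0.012 0.045 0 0 0 255;0.06 -0.012 0.045 0 0 0 255;0.06 -0.012 0.045 0 0 0 255"

```text
time: 20.7
tool_pos: [0.4301, 0.2822, 0.1911]
eef_rot: [0.621, 0.776, 0.088, 0.07]
force: [1.9, -0.4, -3.8]
grip_width: 0.0155
```

Run:
```python
from h import *
delta([.46,.25,.22],CY)
```

```text
t 20.7 pos [0.4301 0.2822 0.1911] F [ 1.9422 -0.4368 -3.7514] w 0.015510448343367171 q [-0.3468  0.421  -0.4602  2.031   0.5432  0.5984 -0.9664]
turn [ 0.2244 -0.0219  0.1855] shift now-axes [-37.9259  28.0336 -23.2756] shift target-axes [-33.1961  28.7787 -28.9105]
```

Emit:
servo_tool --rows "0.055 -0.005 0.045 0 3 -3 255;0.055 -0.005 0.045 0 4 -4 255;0.055 -0.005 0.045 0 5 -5 255;0.04 -0.005 0.03 0 5 -5 255;0.015 0 0.015 -5 5 -5 255;0 0 0 -12 5 -5 255;0 0 0 -20 4 0 255;0 0 0 -22 3 0 255;0 0 0 -22 0 0 255;0 0 0 -22 0 0 255;0 0 0 -22 0 0 255;0 0 0 -22 0 0 255;0 0 0 -15 0 0 255;0 0 0 -6 0 0 255;0 0 0 0 0 0 255"

```text
time: 21.95
tool_pos: [0.4676, 0.1003, 0.2139]
eef_rot: [0.7, 0.714, -0.019, -0.009]
force: [-0.9, -0.1, -3.1]
grip_width: 0.0157
```

Run:
```python
from h import *
delta(C0+[0,0,.20],CY)
```

```text
t 21.95 pos [0.4676 0.1003 0.2139] F [-0.9189 -0.0736 -3.1166] w 0.015650956795426118 q [ 0.1087  0.4415 -0.5242  1.8955  0.2721  0.9178 -0.53  ]
turn [-0.0386  0.0137 -0.0142] shift now-axes [-306.7941  -30.0011   19.3046] shift target-axes [-306.5605  -34.9869   13.8526]
```

Emit:
servo_tool --rows "-0.03 0.01 -0.01 -8 -1 0 255;0 0 0 -18 -2 0 255;0 0 0 -24 -3 0 255;0 0 0 -24 -3 0 255;0 0 0 -24 -3 0 255;0 0 0 -24 -3 0 255;0 0 0 -24 -3 0 255;0 0 0 -24 -3 0 255;0 0 0 -24 -3 0 255;0 0 0 -24 -3 0 255;0 0 0 -24 -3 0 255;0 0 0 -20 -2 0 255;0 0 0 -12 -1 0 255;0 0 0 -5 0 0 255;0 0 0 0 0 0 255;0 0 0 0 0 0 255"

```text
time: 23.28
tool_pos: [0.4516, -0.1703, 0.2118]
eef_rot: [0.685, 0.729, 0.002, -0.007]
force: [-0.1, 0.6, -4.3]
grip_width: 0.0156
```

Run:
```python
from h import *
delta(C0+[0,0,.20],CY)
```

```text
t 23.28 pos [ 0.4516 -0.1703  0.2118] F [-0.1293  0.6015 -4.3338] w 0.015631743656923432 q [ 0.6834  0.4357 -0.512   1.9086  0.2579  0.8746  0.1052]
turn [-0.0072 -0.0136  0.0287] shift now-axes [-36.5095 -10.6943  11.4185] shift target-axes [-36.6447  -9.7277  11.8421]
```

Emit:
servo_tool --rows "-0.007 -0.013 0.028 -8 -3 4 255;0 0 0 -12 -3 10 255;0 0 0 -8 -2 12 255;0 0 0 -4 0 10 255;0 0 0 0 0 8 255;0 0 0 0 0 4 255;0 0 0 0 0 0 255;0 0 0 0 0 0 255"

```text
time: 23.95
tool_pos: [0.4451, -0.1992, 0.1586]
eef_rot: [0.692, 0.722, 0.001, -0.001]
force: [0.3, -0.7, -3.3]
grip_width: 0.0154
```

Run:
```python
from h import *
delta(C0+[0,0,.13],CY)
C=np.zeros((600,800,3),np.uint8)
t=viewer.camera("top")[:,:,::-1]; s=viewer.camera("side")[:,:,::-1]
C[:400,:480]=cv2.resize(t[220:320,340:460],None,fx=4,fy=4,interpolation=cv2.INTER_CUBIC)
C[:480,480:]=cv2.resize(s[130:250,320:400],None,fx=4,fy=4,interpolation=cv2.INTER_CUBIC)
cv2.imwrite("pics/s5.png",C)
s=manip.read_state(); print(s["eef_rot"])
```

```text
t 23.95 pos [ 0.4451 -0.1992  0.1586] F [ 0.3311 -0.6725 -3.2692] w 0.015378994628679407 q [ 0.6946  0.5088 -0.4598  1.969   0.3245  0.7367  0.0845]
turn [-0.0004 -0.0023  0.0086] shift now-axes [-8.0848 -2.3628 28.6261] shift target-axes [-8.0399 -2.3058 28.6434]
[ 0.6919  0.722   0.0008 -0.0005]
```

View pics/s5.png

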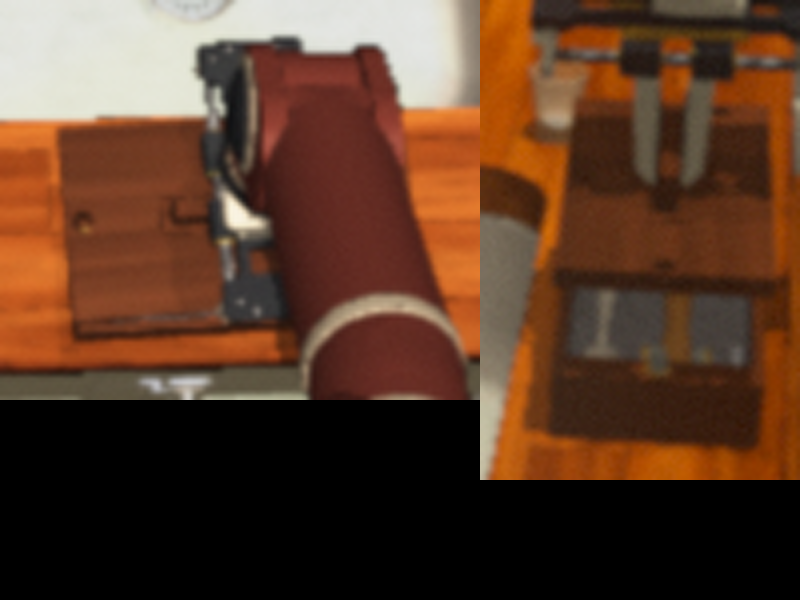

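Run:
```python
from h import *
from scipy.spatial.transform import Rotation as R
ct=lambda p:cr(p,4,340,220); cs=lambda p:cr(p,4,320,130,480,0)
s=manip.read_state(); M=R.from_quat(s["eef_rot"]).as_matrix(); p=s["tool_pos"]
# lid frame assumed: lid y=tool x, lid x=tool y, z=-tool z
for n,a,b in [("hA",(84,220),(665,264)),("BL",(60,128),(557,271)),("FL",(74,326),(778,279))]:
    X,r=tri(ct(a),cs(b)); d=M.T@(X-p); print(n,X,r,"lid-axes rel TCP (x,y,z) mm",1e3*d[1],1e3*d[0],-1e3*d[2])
```

```text
hA [ 0.44   -0.0891  0.1374] [-0.0141  0.3389] lid-axes rel TCP (x,y,z) mm -0.7509186031018127 110.24613091454412 -21.94992706753217
BL [ 0.5073 -0.075   0.1349] [-0.0041  0.4769] lid-axes rel TCP (x,y,z) mm 67.16871536281798 121.4560857423226 -24.43348442990539
FL [ 0.3668 -0.0789  0.1378] [ 0.035  -0.4536] lid-axes rel TCP (x,y,z) mm -73.40938787375782 123.51695209945878 -21.53911771121072
```

Emit:
servo_tool --rows "0 -0.002 0.008 -3 -1 6 255;0 0 0 -3 -0.5 8 255;0 0 0 0 0 8 255;0 0 0 0 0 5 255;0 0 0 0 0 0 255;0 0 0 0 0 0 255;0 0 0 0 0 0 255"

```text
time: 24.63
tool_pos: [0.4452, -0.2058, 0.1302]
eef_rot: [0.695, 0.719, 0.001, 0.002]
force: [-0.1, 0.3, -3.6]
grip_width: 0.0159
```

```bash
cat > pl.py <<'E'
from h import *
delta([.4437,-.2056,.0915],CY)
E
python3 pl.py
```

```text
t 24.63 pos [ 0.4452 -0.2058  0.1302] F [-0.0662  0.2974 -3.6313] w 0.015850160555447065 q [ 0.6805  0.5521 -0.428   1.9947  0.3611  0.6647  0.0562]
turn [0.0031 0.0014 0.0005] shift now-axes [ 0.2934 -1.66   38.699 ] shift target-axes [ 0.2376 -1.5391 38.7044]
```

Emit:
servo_tool --rows "0.003 0.001 0 0 -1 4 255;0 0 0 0 0 5 255;0 0 0 0 0 4 255;0 0 0 0 0 3 255;0 0 0 0 0 0 255;0 0 0 0 0 0 255;0 0 0 0 0 0 255"

```text
time: 25.22
tool_pos: [0.4448, -0.2057, 0.1129]
eef_rot: [0.695, 0.719, 0.0, 0.001]
force: [-0.0, 0.1, -3.3]
grip_width: 0.015
```

```bash
python3 pl.py
python3 - <<'E'
from h import *
C=np.zeros((600,800,3),np.uint8)
t=viewer.camera("top")[:,:,::-1]; s=viewer.camera("side")[:,:,::-1]
C[:480,:360]=cv2.resize(t[240:320,350:410],None,fx=6,fy=6,interpolation=cv2.INTER_CUBIC)
C[:600,380:]=cv2.resize(s[155:255,328:398],None,fx=6,fy=6,interpolation=cv2.INTER_CUBIC)
cv2.imwrite("pics/s6.png",C)
E
```

```text
t 25.22 pos [ 0.4448 -0.2057  0.1129] F [-0.0041  0.0657 -3.2746] w 0.015017975069036493 q [ 0.6663  0.5791 -0.4095  2.0099  0.3818  0.6251  0.0382]
turn [0.0011 0.0006 0.0008] shift now-axes [ 0.1959 -1.1444 21.3793] shift target-axes [ 0.1822 -1.1202 21.3807]
```

View pics/s6.png

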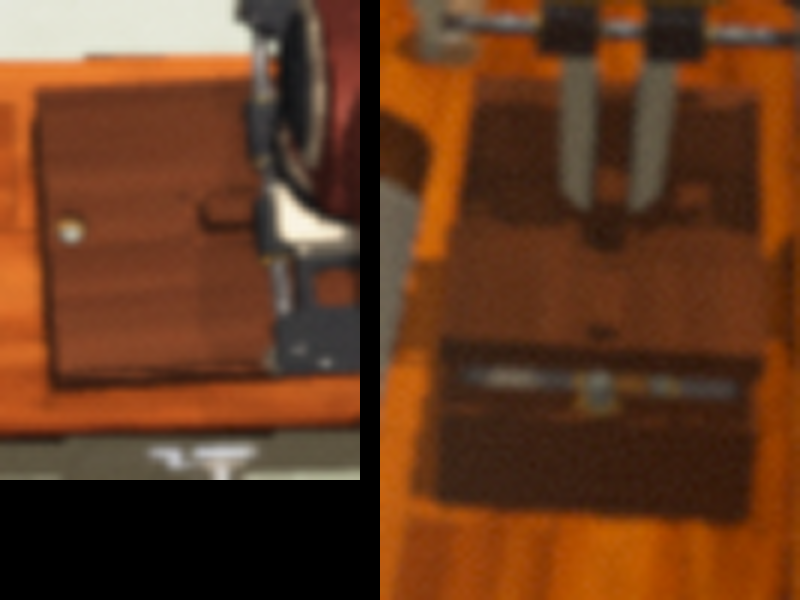

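Emit:
servo_tool --rows "0 0 0 0 -1 3 255;0 0 0 0 0 3 255;0 0 0 0 0 3 255;0 0 0 0 0 2 255;0 0 0 0 0 0 255;0 0 0 0 0 0 255"

```text
time: 25.82
tool_pos: [0.4441, -0.2061, 0.1012]
eef_rot: [0.695, 0.719, 0.0, 0.001]
force: [0.6, 0.6, -3.4]
grip_width: 0.0158
```

```bash
python3 pl.py
```

```text
t 25.82 pos [ 0.4441 -0.2061  0.1012] F [ 0.567   0.6428 -3.4043] w 0.01583413004825026 q [ 0.6568  0.5964 -0.3949  2.0223  0.3972  0.5938  0.0252]
turn [0.0024 0.0013 0.0005] shift now-axes [ 0.5017 -0.44    9.7159] shift target-axes [ 0.4891 -0.417   9.7175]
```

Tips are in with no contact force; continue down.

Emit:
servo_tool --rows "0.002 0.001 0 0 0 2 255;0 0 0 0 0 2 255;0 0 0 0 0 2 255;0 0 0 0 0 2 255;0 0 0 0 0 0 255"

```text
time: 26.23
tool_pos: [0.4445, -0.2065, 0.0926]
eef_rot: [0.695, 0.719, 0.0, 0.001]
force: [0.2, 0.5, -3.2]
grip_width: 0.0155
```

```bash
python3 pl.py
```

```text
t 26.23 pos [ 0.4445 -0.2065  0.0926] F [ 0.2171  0.4833 -3.1776] w 0.015499068810506497 q [ 0.6492  0.6113 -0.3845  2.0265  0.4072  0.576   0.0167]
turn [0.0009 0.0008 0.0003] shift now-axes [ 0.9232 -0.7623  1.0885] shift target-axes [ 0.9221 -0.7616  1.0899]
```

Emit:
servo_tool --rows "0 0 0 0 0 1.5 255;0 0 0 0 0 1.5 255;0 0 0 0 0 1.5 255;0 0 0 0 0 1.5 255"

```text
time: 26.57
tool_pos: [0.4446, -0.2069, 0.0883]
eef_rot: [0.695, 0.719, -0.001, 0.001]
force: [-6.0, -0.1, 22.0]
grip_width: 0.0156
```

```bash
python3 pl.py
```

```text
t 26.57 pos [ 0.4446 -0.2069  0.0883] F [-6.0395 -0.1331 22.0335] w 0.015634987069946375 q [ 0.6435  0.618  -0.3771  2.0295  0.414   0.5657  0.0096]
turn [ 0.0006  0.0027 -0.0007] shift now-axes [ 1.2858 -0.9025 -3.1802] shift target-axes [ 1.2949 -0.9035 -3.1762]
```

Emit:
servo_tool --rows "0 0 0 0 0 0 255;0 0 0 0 0 0 120;0 0 0 0 0 0 120;0 0 0 0 0 0 120;0 0 0 0 0 0 120;0 0 0 0 0 0 120;0 0 0 0 0 -3 120;0 0 0 0 0 -8 120;0 0 0 0 0 -20 120;0 0 0 0 0 -30 120;0 0 0 0 0 -30 120;0 0 0 0 0 -30 120;0 0 0 30 0 -20 120;0 0 0 35 0 0 120;0 0 0 35 0 0 120;0 0 0 35 0 0 120;0 0 0 35 0 0 120;0 0 0 20 0 0 120;0 0 0 0 0 0 120;0 0 0 0 0 0 120"

```text
time: 28.23
tool_pos: [0.4414, -0.0097, 0.2459]
eef_rot: [0.697, 0.717, 0.004, 0.008]
force: [-0.3, -1.0, 0.1]
grip_width: 0.0492
```

Run:
```python
from h import *
C=np.zeros((560,800,3),np.uint8)
t=viewer.camera("top")[:,:,::-1]; s=viewer.camera("side")[:,:,::-1]
C[:280,:440]=cv2.resize(t[245:315,345:455],None,fx=4,fy=4,interpolation=cv2.INTER_CUBIC)
C[:560,440:]=cv2.resize(s[165:258,334:394],(360,560),interpolation=cv2.INTER_CUBIC)
cv2.imwrite("pics/s7.png",C)
cv2.imwrite("pics/top7.png",t);cv2.imwrite("pics/side7.png",s)
```

```text
(no output)
```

View pics/s7.png

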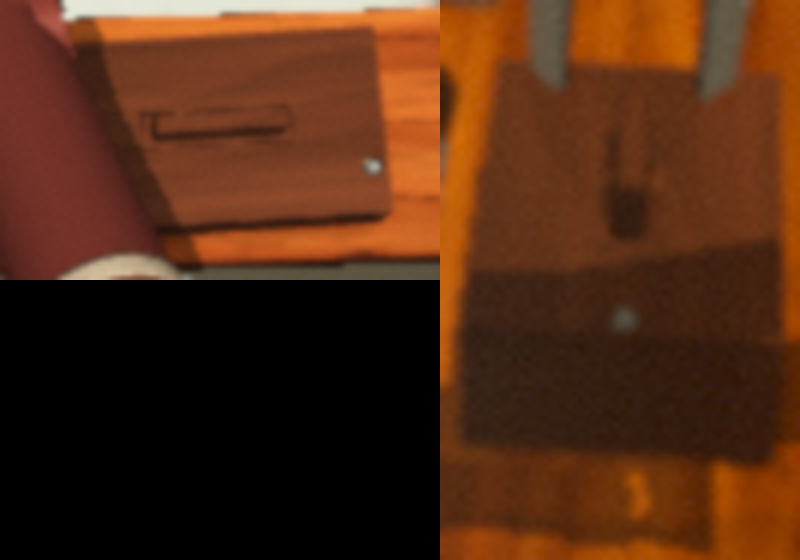

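Run:
```python
from h import *
ct=lambda p:cr(p,4,345,245); cs=lambda p:np.array([(p[0]-440+.5)/6-.5+334,(p[1]+.5)*93/560-.5+165])
F=lambda X:((X-C0)@CX*1e3,(X-C0)@CY*1e3,X[2]*1e3)
for n,a,b in [("BR",(374,27),(500,66)),("FR",(389,213),(778,73)),("pinB/hole",(373,166),None),]:
    if b: X,r=tri(ct(a),cs(b)); print(n,F(X),r)
    else: print(n,F(T.plane(ct(a),.0685)))
for n,b in [("BL",(465,325)),("FL",(778,345)),("pinA",(625,320))]: print(n,F(S.plane(cs(b),.067 if n!="pinA" else .0685)))
```

```text
BR (np.float64(69.42437370920175), np.float64(-125.3419795861592), np.float64(63.05699721659684)) [-0.001   0.3321]
FR (np.float64(-69.57669322518262), np.float64(-120.19215140674646), np.float64(69.44230495809562)) [ 0.0113 -0.2142]
pinB/hole (np.float64(-34.77215640835796), np.float64(-112.30255200899352), np.float64(68.5))
BL (np.float64(68.8561795616917), np.float64(123.12696380727131), np.float64(66.99999999999994))
FL (np.float64(-66.24907447358744), np.float64(124.52394091277468), np.float64(66.99999999999994))
pinA (np.float64(-0.14141327582800278), np.float64(113.93993766382836), np.float64(68.5))
```

Emit:
servo_tool --rows "0 0 0 -10 0 0 255;0 0 0 -25 0 0 255;0 0 0 -25 0 0 255;0 0 0 -25 0 0 255;0 0 0 -25 0 0 255;0 0 0 -20 0 0 255;0 0 0 -8 0 10 255;0 0 0 0 0 20 255;0 0 0 0 0 20 255;0 0 0 0 0 20 255;0 0 0 0 0 10 255;0 0 0 0 0 0 255;0 0 0 0 0 0 255"

```text
time: 29.42
tool_pos: [0.4399, -0.178, 0.1585]
eef_rot: [0.712, 0.702, 0.0, 0.007]
force: [1.1, 1.3, -0.3]
grip_width: 0.0004
```

Run:
```python
from h import *
delta(C0+.035*CY+[0,0,.118],CY)
```

```text
t 29.42 pos [ 0.4399 -0.178   0.1585] F [ 1.1471  1.3384 -0.3149] w 0.0003725859980520002 q [ 0.6475  0.484  -0.4449  2.0148  0.3282  0.6976 -0.0174]
turn [ 0.0104  0.01   -0.047 ] shift now-axes [ 6.1465  1.5315 40.4342] shift target-axes [ 5.6537  2.2315 40.4735]
```

Emit:
servo_tool --rows "0.01 0.01 -0.045 3 1 6 255;0 0 0 2 1 10 255;0 0 0 0 0 8 255;0 0 0 0 0 5 255;0 0 0 0 0 2 255;0 0 0 0 0 2 255;0 0 0 0 0 1 255;0 0 0 0 0 0 255"

```text
time: 30.08
tool_pos: [0.4425, -0.1741, 0.1233]
eef_rot: [0.697, 0.717, 0.001, 0.002]
force: [0.7, 0.1, -0.7]
grip_width: 0.0005
```

Run:
```python
from h import *
delta(C0+.035*CY+[0,0,.118],CY)
```

```text
t 30.08 pos [ 0.4425 -0.1741  0.1233] F [ 0.6813  0.0561 -0.6581] w 0.0005043255060792912 q [ 0.6205  0.5455 -0.4238  2.0407  0.3746  0.6254 -0.0272]
turn [ 0.0034  0.0019 -0.0059] shift now-axes [ 1.7777 -0.5939  5.3357] shift target-axes [ 1.7711 -0.5654  5.341 ]
```

Emit:
servo_tool --rows "0 0 0 0 0 2 255;0 0 0 0 0 2 255;0 0 0 0 0 1 255;0 0 0 0 0 1 255"

```text
time: 30.42
tool_pos: [0.4433, -0.1743, 0.1183]
eef_rot: [0.697, 0.717, 0.001, 0.003]
force: [-3.2, 1.1, 15.3]
grip_width: 0.0007
```

Emit:
servo_tool --rows "0 0 0 0 0 1 255;0 0 0 0 0 1 255"

```text
time: 30.58
tool_pos: [0.4433, -0.1742, 0.1183]
eef_rot: [0.697, 0.717, 0.0, 0.004]
force: [-2.4, 0.0, 8.5]
grip_width: 0.0009
```

Emit:
servo_tool --rows "0 0 0 0 0 -6 255;0 0 0 0 0 -6 255;0 0 0 -15 0 0 255;0 0 0 -20 0 0 255;0 0 0 -20 0 0 255;0 0 0 -10 0 0 255;0 0 0 0 0 0 255;0 0 0 0 0 2 255;0 0 0 0 0 2 255"

```text
time: 31.33
tool_pos: [0.447, -0.2397, 0.1307]
eef_rot: [0.696, 0.718, 0.002, 0.006]
force: [-0.2, 0.7, -0.0]
grip_width: 0.0006
```

Emit:
servo_tool --rows "0 0 0 0 -3 4 255;0 0 0 0 0 4 255;0 0 0 0 0 2 255;0 0 0 0 0 2 255;0 0 0 0 0 2 255;0 0 0 0 0 1 255;0 0 0 0 0 1 255"

```text
time: 31.92
tool_pos: [0.4438, -0.236, 0.1184]
eef_rot: [0.693, 0.721, -0.001, 0.006]
force: [-1.5, -0.5, 6.9]
grip_width: 0.0002
```

Both ends of the handle are at 0.118 m, so the lid is flush. Retreat straight up.

Emit:
servo_tool --rows "0 0 0 0 0 -5 255;0 0 0 0 0 -15 255;0 0 0 0 0 -25 255;0 0 0 0 0 -30 255;0 0 0 0 0 -20 255;0 0 0 0 0 -5 255;0 0 0 0 0 0 255;0 0 0 0 0 0 255"

```text
time: 32.58
tool_pos: [0.4426, -0.231, 0.2212]
eef_rot: [0.691, 0.723, -0.001, 0.003]
force: [0.2, 0.4, -0.0]
grip_width: 0.0005
```

Run:
```python
from h import *
from bench import workorder
s=manip.read_state(); print(s["time"],s["tool_pos"],s["force"],s["dq"])
c=viewer.camera("side")[:,:,::-1]; a=cv2.imread("pics/side7.png").astype(int)
o=cv2.imread("pics/side0.png").astype(int)
for n,(x0,y0,x1,y1) in {"lemon":(225,275,260,312),"jigger":(225,240,252,278),"cork":(210,315,232,343),"match":(368,282,395,308)}.items():
    print(n,np.abs(c[y0:y1,x0:x1]-o[y0:y1,x0:x1]).mean())
print("lid diff",np.abs(c[205:250,336:394]-a[205:250,336:394]).mean())
print(workorder.job_done())
```

```text
32.5833 [ 0.4426 -0.231   0.2212] [ 0.1846  0.3993 -0.0155] [-0.0043 -0.0001  0.0032  0.0102  0.0015 -0.0042 -0.0019]
lemon 2.2929214929214927
jigger 2.9892787524366473
cork 2.372835497835498
match 1.8309591642924976
lid diff 11.853128991060025
the job is handed in; nothing more can be done
None
```

The muddler is pressed home in the clips and the lid is seated on both pins the right way round. I handed the job in at about 32.6 s with the arm clear of everything; no verdict was reported.

**Muddler:** I pressed it down until the force rose sharply to 46 N. The top of its end then measured 44 mm above the worktop, where fully home should read 46 mm.

**Lid:** both pin tips show through their own holes, and the holes lie within about 2 mm of the pins in the pictures. I pressed on the handle near each end with closed fingers. The tool stopped at 118.3 and 118.4 mm, against 118 mm for a flush lid. I only pressed along the lid's length; level across its width rests on the pictures.

**Other things:** the lemon, jigger, cork and match box look unchanged between the first and last pictures.

**Checks that disagreed:**
- Single corner heights from the pictures were off by 2 to 4 mm (63 and 69 mm against 67 mm). I put this down to picture noise, because the touch checks agreed.
- The near part of the lid looks different from the earlier picture (mean difference 12). I took this for the arm's shadow, since the lid was half in shadow in the earlier picture, but I did not view the last picture to confirm it.

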